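# Press the shop torch home in its spring clip

## Task

Put the metal torch away in the bigger of the two spring clips by the till: lay it level along the top of the clip, resting on the lips of both pairs of jaws with its middle over the middle of the clip, and let go of it there. Then press it down from above until both pairs of jaws spring open and snap round it and it lies fully home, level, against the rubber seats. Leave the other goods where they are.

Things in the scene. Friction and masses are not known exactly. Their poses are not given: they have to be found in the camera images.
- torch_center (a point): Centre point of the torch (on its axis, half-way along, 22 mm above the surface when it lies there). The torch is 180 mm long along its own x, the head (lens) at +x: a round aluminium barrel 30 mm in diameter from x = -62 to x = +60 mm, and hexagonal dark steel collars 44 mm across flats at both ends, which stop it rolling. 0.17 to 0.36 kg. It lies on a flat of its collars; either end may point either way in the clip.
- big_clip: The bigger spring clip, fixed. Wooden base 130 (x) x 66 (y) x 12 mm high; origin at the centre of its underside; the torch lies along its x. At x = -36 and +36 mm stands a pair of hinged steel spring jaws, 16 mm wide along x, up to 72 mm high with their outward flares. Between the pairs (56 mm along x) all is free above the base, so fingers can reach down there.
- clip_rest (a point): Point over the middle of the big clip, 68 mm above the shelf, where the torch's centre lies when the torch rests on the jaws' lips. The smooth round lips (radius 5 mm) are centred 17.5 mm to either side and 58 mm above the shelf: the mouth is 25 mm wide at rest, on each pair. The lips bear the torch's weight without opening.
- clip_home (a point): Point in the big clip, 50 mm above the shelf, where the torch's centre lies when fully home on the rubber seats (35 mm high, one under each pair of jaws); the torch barrel's top is then 65 mm above the shelf. Pressing it in takes about 10 to 15 N downward in all, most at the start; once its axis is below the lips (58 mm) the springs draw it in.
- small_clip: The smaller spring clip, fixed, of the same build but for 18 mm handles: wooden base 96 x 48 x 12 mm, mouth 14 mm wide, lips centred 48 mm above the surface, jaw pairs at x = -26 and +26 mm. Not for the torch. It may stand left or right of the big clip. Origin at the centre of its underside.
- padlock: brass padlock lying flat, body 50 x 60 x 24 high with a steel shackle; origin at its underside. To be left alone.
- hinge_a: chrome cabinet hinge, folded flat open, 90 x 62 x 9 high; origin at its underside. To be left alone.
- hinge_b: a second chrome cabinet hinge like the first. To be left alone.
- hinge_c: a third chrome cabinet hinge like the first. To be left alone.
- coat_hook: cast zinc double coat hook lying on its back plate, 110 x 30, about 68 high; origin at its underside. To be left alone.
- jar: green glass jar of nylon spacers with a steel lid, diameter 88, 111 high; origin at its underside. To be left alone.
Not all that is in view belongs to the job. What is shaped like the big_clip but blue is not meant.

How it is judged:
On the way, in this order (a step that is already met when the one before it is completed fails the run):
1. the torch rests on the lips of both pairs of jaws of the big clip, let go (z of torch_center in the frame of big_clip between 0.061 and 0.074 m and y of torch_center in the frame of big_clip between -0.008 and 0.008 m and angle between the x axis of torch_center and the x axis of big_clip, either way round below 0.12 rad and contact force between each of the arm, the fingers and torch below 0.1 N and linear speed of torch below 0.03 m/s), for 0.2 s.
2. the torch is pressed fully home between both pairs of jaws (z of torch_center in the frame of big_clip between 0.045 and 0.0535 m and y of torch_center in the frame of big_clip between -0.004 and 0.004 m and x of torch_center in the frame of big_clip between -0.018 and 0.018 m and angle between the x axis of torch_center and the x axis of big_clip, either way round below 0.06 rad), for 0.2 s.
At the end, for the whole second after the job is handed in: The torch lies at rest fully home in the big clip: its centre 45 to 53.5 mm above the underside of the clip's base, within 4 mm of the clip's middle line and 18 mm of its middle lengthwise, its axis within 0.06 rad of the clip's (all of step 2 and linear speed of torch below 0.02 m/s); the robot touches nothing.
It fails at once if another of the goods (padlock, a hinge, coat hook or jar) is moved by more than 30 mm (distance of any of padlock, hinge_a, hinge_b, hinge_c, coat_hook, jar from where it was at the start of the episode above 0.03 m).
It also fails if it takes over 48 s, if anything falls off the work surface, if the arm or the gripper's body presses on something with over 40 N, if the wrist force passes 120 N, or if a joint passes its speed limit or range.

## Robot

A 7-joint arm with a two-finger parallel gripper is mounted at the origin on the work surface. World frame = base frame: x ahead of the robot, y to its left, z up, the work surface at z = 0. Lengths are in m, angles in rad, forces in N, time in s.
With the tool pointing down it reaches from about 0.425 to 0.95 m from the base axis. Payload 4.7 kg.
Tool frame: the origin (TCP) lies between the finger pads; the fingertips stand 25 mm ahead of it and the grasp point (between the pads) lies 6 mm ahead of it; z points along the fingers, y is the line along which they close (so a half turn about z gives the same grasp; the last joint's range is limited). The gripper opens to 85 mm and grips with 20 to 120 N. Pads are 22 mm wide; open, the fingers measure 114 mm over their backs; the gripper's body (76 mm by 85 mm) begins 54 mm behind the grasp point. The pads swing forward as they close: fully open they stand 13 mm farther back than shut.
Start: joints at [1.259, 0.469, -0.049, 1.532, 0.024, 1.141, -0.082], TCP at [0.188, -0.648, 0.217] pointing down, gripper open.
Joint ranges: [-2.59, 2.59], [-0.33, 1.99], [-1.39, 1.29], [0.1, 2.45], [-1.04, 4.18], [0.21, 1.99], [-2.66, 2.66]. Speed limits (rad/s): [2.57, 2.57, 3.14, 3.14, 3.14, 3.14, 3.14].

## Interface

Orientations are given as a 3x3 rotation matrix whose columns are the frame's x, y, z axes.
In Python, from rig import * gives the robot as it stands. Calls block until the motion is done:
- movep(position, orientation): joint-space move of the TCP to a pose.
- move_l(position, attitude=None, feed=0.15, until_force=None): straight line of the TCP; attitude=None keeps the orientation; feed is the mean speed in m/s. With until_force (N) it stops when the force on the tool has changed by that much, and returns True; else False.
- move_joints(angles): joint-space move.
- command_gripper(opening, newtons=None): finger opening in m; newtons is the grip in N (None keeps the last); returns when the fingers have stopped.
- sleep(seconds).
- inverse_kinematics(position, orientation): joint angles nearest the present ones, or None.
- sense(): the state.
- camera(name): name is "side" or "top"; returns (picture, depth): 384x512x3 uint8, red, green, blue; 384x512 float32, m along the optical axis (not along the pixel's ray), 0 where there is no reading.
- camera_params(name): a dict with "K" (3x3 intrinsics, pixels), "dist" ([k1, k2, p1, p2, k3] as OpenCV has them; the pictures are not rectified), "position" and "rotation" of the camera in the world. Camera axes: x right, y down, z forward; pixel columns grow to the right and rows downward; lengths in m; the calibration is good to about 2 mm. A picture is of the moment at which its call begins. camera_params takes no time and is no camera call.
A pose or a line that the arm cannot do raises Unreachable and nothing moves.
- finish_job(): hands the job in; it is judged then, once.
The state is a dict: "time_s": time; "joint_pos": joint angles; "qd": joint speeds; "joint_efforts": joint torques, N m; "position": TCP position; "tcp_rot": TCP orientation; "wrist_force": force on the tool from outside, world axes, zero at the start; "ft_torque": the same for the moment, N m; "finger_gap": finger opening in m; "gripper_force": force on a finger pad.
Only numpy, scipy, OpenCV 4.12 (cv2) and the standard library are available. Lean on these libraries where they do the work, as an engineer would, in place of code of your own. Each camera call takes 0.05 s, during which the arm holds its last target. There are 200 camera calls.

## Working session

There is one attempt and no reset: what is moved stays moved. The work goes in short steps, each a Python script; the robot and the scene stay as the last script left them, time stands still between calls to the robot, and variables do not carry over. Pictures are saved under pics/ and viewed, at most 11 in all, crops included, and the job is handed in when it is done.

```bash
mkdir -p pics
cat > h.py <<'E'
from rig import *
import numpy as np, cv2
def world(name, depth, us, vs, z=None):
    """pixels -> world; by depth or on plane z"""
    p=camera_params(name); K=np.array(p["K"]);R=np.array(p["rotation"]);t=np.array(p["position"])
    n=cv2.undistortPoints(np.float64(np.c_[us,vs]).reshape(-1,1,2),K,np.array(p["dist"])).reshape(-1,2)
    d=np.c_[n,np.ones(len(n))]
    if z is None: return (d*depth[np.int32(vs),np.int32(us)][:,None])@R.T+t
    w=d@R.T; return t+w*((z-t[2])/w[:,2])[:,None]
E
python3 - <<'E'
from h import *
for n in("top","side"):
    im,d=camera(n); cv2.imwrite(f"pics/{n}0.png",im[:,:,::-1]); np.savez(f"{n}0.npz",im=im,d=d)
    p=camera_params(n); print(n,p["position"],np.round(p["rotation"],2).tolist(),(d>0).mean())
print(sense()["time_s"])
E
```

```text
top [0.46668521 0.06611835 1.13169925] [[0.01, -1.0, 0.08], [-1.0, -0.01, 0.0], [-0.0, -0.08, -1.0]] 0.9959767659505209
side [0.32991948 0.9151112  1.04204195] [[-0.97, -0.19, 0.15], [-0.25, 0.73, -0.64], [0.01, -0.65, -0.76]] 0.9958394368489584
0.1
```

View pics/top0.png

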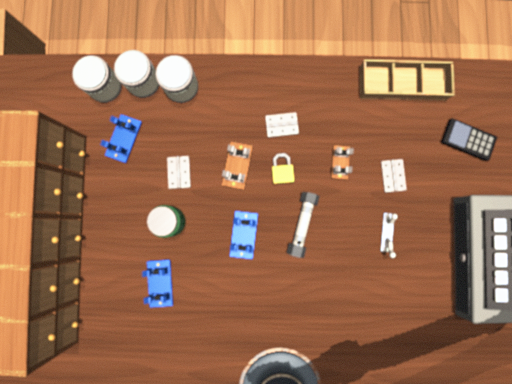

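View pics/side0.png

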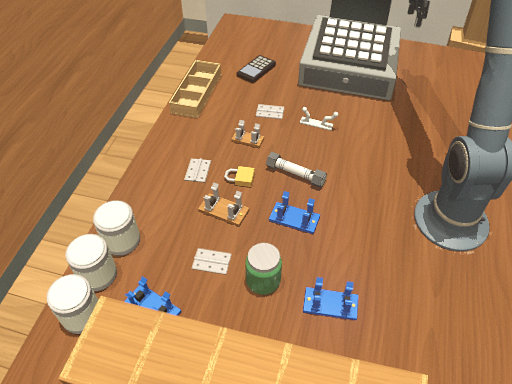

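Top view: the torch is at (303,224). The silver coat hook at (388,232) could be mistaken for it. Clip candidates are orange wood at (237,165), which is larger, and orange wood at (342,162), which is smaller. The blue ones at (122,138), (244,234) and (158,283) are decoys. I choose the (237,165) clip and will check it in a crop.

Run:
```python
from h import *
f=np.load("top0.npz");im,d=f["im"],f["d"]
c=cv2.resize(im[125:265,215:365],None,fx=5,fy=5,interpolation=cv2.INTER_CUBIC)[:600]
cv2.imwrite("pics/crop0.png",im[125:265,215:365][:,:,::-1].repeat(4,0).repeat(4,1))
vs,us=np.mgrid[0:384,0:512]; P=world("top",d,us.ravel(),vs.ravel()).reshape(384,512,3)
def box(m): 
    y,x=np.nonzero(m); return P[y,x]
def rep(name,pts):
    r=cv2.minAreaRect(np.float32(pts[:,:2]*1000)); print(name,len(pts),np.round(r[0],1),np.round(r[1],1),round(r[2],1),"zmed/max",np.round(np.median(pts[:,2]),4),np.round(pts[:,2].max(),4))
W=lambda u0,u1,v0,v1:(us>=u0)&(us<u1)&(vs>=v0)&(vs<v1)
hsv=cv2.cvtColor(im,cv2.COLOR_RGB2HSV)
print(hsv[165,237],hsv[150,235],hsv[250,350])
z=P[...,2]
for n,w in(("big",W(215,260,135,195)),("small",W(325,360,138,186))):
    rep(n+" all",box(w&(z>.006)));rep(n+" base",box(w&(z>.006)&(z<.018)));
    j=w&(z>.03); rep(n+" jaws",box(j))
    k,l,s,ce=cv2.connectedComponentsWithStats(j.astype(np.uint8))
    for i in range(1,k):
        if s[i,4]>5: q=box(l==i); print("  ",s[i,4],np.round(q.mean(0),4),np.round(q.max(0),4))
t=box(W(280,325,185,262)&(z>.015)); rep("torch",t)
for n,w in(("jar",W(140,192,200,242)),("padlock",W(268,298,150,188)),("hook",W(375,402,205,262))): rep(n,box(w&(z>.006)))
```

```text
[ 14 149 242] [ 20  24 226] [ 11 151 149]
big all 1032 [594.4 121. ] [257.9 103.7] 1.4 zmed/max 0.0131 1.1317
big base 755 [645.4 123.6] [154.3 103.8] 2.7 zmed/max 0.0119 0.0179
big jaws 247 [572.3 122.5] [224.9  82.4] 7.9 zmed/max 0.0617 1.1317
   45 [0.6722 0.1455 0.0623] [0.682  0.1551 0.0708]
   79 [0.6664 0.1132 0.049 ] [0.677  0.1348 0.0717]
   44 [0.6013 0.1583 0.0635] [0.6099 0.1673 0.0716]
   67 [0.593  0.1243 0.0821] [0.6056 0.1477 1.1317]
small all 611 [564.  -86.6] [113.5 343.9] 50.8 zmed/max 0.0147 1.1317
small base 358 [ 648.4 -157.8] [73.2 98.9] 86.3 zmed/max 0.012 0.0179
small jaws 206 [556.8 -78.1] [ 76.3 331.4] 45.0 zmed/max 0.0513 1.1317
   99 [ 0.6697 -0.1701  0.0587] [0.6818 0.0661 1.1317]
   98 [ 0.6173 -0.1636  0.0695] [0.6298 0.0661 1.1317]
torch 866 [479.5 -12.5] [146.4 181.5] 76.0 zmed/max 0.036 1.1317
jar 1006 [455.6 235.7] [328.5  87.6] 78.8 zmed/max 0.1095 1.1317
padlock 462 [571.5   8. ] [ 70.3 229.2] 78.0 zmed/max 0.0227 1.1317
hook 301 [ 472.5 -146.3] [418.6 138.2] 81.6 zmed/max 0.0243 1.1317
```

View pics/crop0.png

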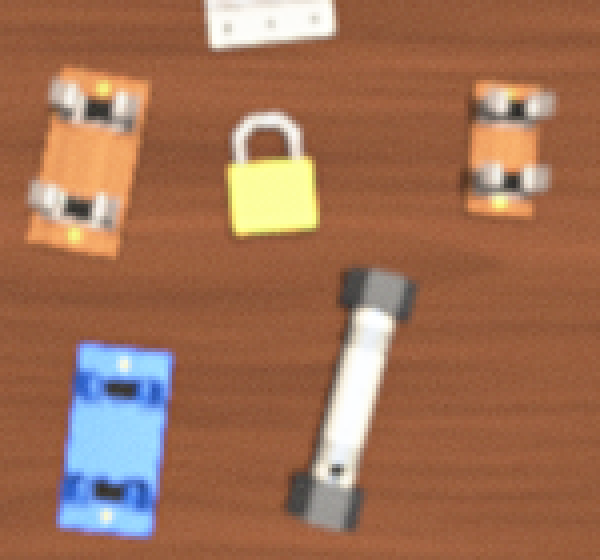

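The crop shows the wide-mouthed orange clip centred near (88,160) in the crop, with brass screws on its axis at (104,88) and (74,235). The torch runs from (378,290) to (326,502). Next I get exact poses.

```bash
cat >> h.py <<'E'
def cloud(name,im=None,d=None):
    if im is None: im,d=camera(name)
    vs,us=np.mgrid[0:384,0:512]; P=world(name,d,us.ravel(),vs.ravel()).reshape(384,512,3)
    P[d<=0]=np.nan; return im,P
def torch_pose(im,P,lo,hi,zc):
    """collars: dark grey points on top flats near zc+.022, inside xy box lo..hi"""
    m=(P[...,2]>zc+.016)&(P[...,2]<zc+.028)&(P[...,:2]>lo).all(-1)&(P[...,:2]<hi).all(-1)&(im.max(-1)<130)&(np.ptp(im.astype(int),axis=-1)<30)
    m=cv2.morphologyEx(m.astype(np.uint8),cv2.MORPH_CLOSE,np.ones((3,3)))
    k,l,s,c=cv2.connectedComponentsWithStats(m); i=1+np.argsort(-s[1:,4])[:2]
    a,b=[np.nanmean(P[l==j],0) for j in i]; print("collars",s[i,4],np.round(a,4),np.round(b,4),"dist",np.linalg.norm(a-b))
    if a[0]<b[0]: a,b=b,a
    return (a+b)/2,np.arctan2(*(a-b)[1::-1])
E
python3 - <<'E'
from h import *
f=np.load("top0.npz");im,P=cloud("top",f["im"],f["d"])
print("torch",torch_pose(im,P,[.35,-.15],[.62,.1],.022))
g=np.load("side0.npz");im2,P2=cloud("side",g["im"],g["d"])
try: print("torch side",torch_pose(im2,P2,[.35,-.15],[.62,.1],.022))
except Exception as e: print(e)
for n,I,Q in(("top",im,P),("side",im2,P2)):
  for c,lo,hi in(("big",[.53,.05],[.76,.22]),("small",[.55,-.23],[.73,-.09])):
    hsv=cv2.cvtColor(I,cv2.COLOR_RGB2HSV)
    m=(Q[...,2]>.007)&(Q[...,2]<.017)&(Q[...,:2]>lo).all(-1)&(Q[...,:2]<hi).all(-1)&(hsv[...,2]>150)&(hsv[...,0]<25)&(hsv[...,1]>100)
    v,u=np.nonzero(m); q=world(n,None,u,v,.012)
    r=cv2.minAreaRect(np.float32(q[:,:2]*1000)); print(n,c,len(q),r)
t=im[:,:,0]>=0; till=P[195:325,450:512]; print("till zmax",np.nanmax(till[...,2]),np.nanmin(till[...,:2],(0,1)),np.nanmax(till[...,:2],(0,1)))
# screws/jaws along axis
j=(P[...,2]>.055)&(P[...,2]<.08)&(P[...,0]>.55)&(P[...,0]<.72)&(P[...,1]>.07)&(P[...,1]<.2)
k,l,s,c=cv2.connectedComponentsWithStats(j.astype(np.uint8))
for i in range(1,k):
    if s[i,4]>5: print(s[i,4],np.round(P[l==i].mean(0),4))
s=sense();print(np.round(s["tcp_rot"],3).tolist(),s["wrist_force"])
E
```

```text
collars [16 14] [ 0.3985 -0.0264  0.0407] [ 0.5439 -0.0636  0.0415] dist 0.15013510893600074
torch (array([ 0.47117967, -0.04497995,  0.04110469]), np.float64(-0.25070941339918984))
collars [37 19] [ 0.3976 -0.0294  0.0411] [ 0.5406 -0.0639  0.0414] dist 0.14704158137853465
torch side (array([ 0.46910028, -0.04665308,  0.04125415]), np.float64(-0.23688648878689644))
top big 615 ((633.1138916015625, 122.01367950439453), (82.46251678466797, 127.06672668457031), 79.12104797363281)
top small 271 ((635.3260498046875, -164.15200805664062), (61.62539291381836, 130.81849670410156), 75.26719665527344)
side big 466 ((636.73876953125, 129.82537841796875), (77.00213623046875, 137.4196014404297), 84.1526107788086)
side small 154 ((645.273681640625, -179.54351806640625), (72.22632598876953, 97.22374725341797), 85.96168518066406)
till zmax 0.14075505563650947 [ 0.18296441 -0.67126184] [ 0.55736203 -0.48546796]
42 [0.6726 0.1453 0.0636]
38 [0.6648 0.1029 0.0635]
41 [0.6016 0.1584 0.0642]
33 [0.5953 0.1155 0.0641]
[[0.96, 0.279, -0.001], [0.279, -0.96, 0.002], [-0.0, -0.002, -1.0]] [-0.25287664  0.32717759 -0.61114369]
```

Run:
```python
from h import *
f=np.load("top0.npz");im,P=cloud("top",f["im"],f["d"])
g=np.load("side0.npz");im2,P2=cloud("side",g["im"],g["d"])
c=np.array([[66,68],[150,82],[118,257],[26,240]])/4+[215,125]
q=world("top",None,c[:,0],c[:,1],.012)[:,:2];print("corners",np.round(q,4).tolist(),q.mean(0))
s=np.array([[104,88],[74,235]])/4+[215,125];q=world("top",None,s[:,0],s[:,1],.013)[:,:2];print("screws",q.tolist(),q.mean(0),np.arctan2(*(q[0]-q[1])[::-1]))
for n,I,Q in(("top",im,P),("side",im2,P2)):
    m=(I[...,0]>190)&(I[...,2]<150)&(I[...,2]<I[...,0]-60)&(abs(Q[...,0]-.635)<.09)&(abs(Q[...,1]-.13)<.06)
    v,u=np.nonzero(m);q=world(n,None,u,v,.012);print(n,"base",len(q),cv2.minAreaRect(np.float32(q[:,:2]*1000)))
    m=(Q[...,2]>.028)&(Q[...,2]<.06)&(abs(Q[...,0]-.47)<.12)&(abs(Q[...,1]+.045)<.07)
    k,l,st,_=cv2.connectedComponentsWithStats(m.astype(np.uint8));m=l==1+st[1:,4].argmax()
    q=Q[m];r=cv2.minAreaRect(np.float32(q[:,:2]*1000));print(n,"torch",len(q),r,np.percentile(q[:,2],95))
    b=q[abs((q[:,:2]-[.47,-.045])@[.97,-.24])<.045]; print(" barrel z max",np.percentile(b[:,2],95), "ridge xy",b[b[:,2]>np.percentile(b[:,2],70)].mean(0))
    if n=="side":
        j=(Q[...,2]>.055)&(Q[...,2]<.08)&(abs(Q[...,0]-.635)<.08)&(abs(Q[...,1]-.13)<.06)
        k,l,st,_=cv2.connectedComponentsWithStats(j.astype(np.uint8))
        for i in range(1,k):
            if st[i,4]>5: print(st[i,4],np.round(Q[l==i].mean(0),4))
```

```text
corners [[0.7017, 0.1471], [0.6921, 0.0862], [0.5648, 0.1073], [0.5763, 0.1735]] [0.63372635 0.12854037]
screws [[0.687129008900716, 0.1193075139079556], [0.5801878263976318, 0.1390878247344951]] [0.63365842 0.12919767] -0.18289733659708401
top base 672 ((635.0474853515625, 131.21206665039062), (66.64146423339844, 130.8614959716797), 79.88697814941406)
top torch 755 ((467.8318176269531, -59.25706100463867), (44.94514083862305, 181.49627685546875), 75.86080169677734) 0.045648729828009466
 barrel z max 0.039896355778437975 ridge xy [ 0.47011683 -0.05878308  0.03841795]
side base 469 ((633.8491821289062, 116.69850158691406), (102.74116516113281, 153.47955322265625), 72.7255630493164)
side torch 547 ((466.6505432128906, -55.28091049194336), (43.47559356689453, 182.9168243408203), 76.43058013916016) 0.044968298312970674
 barrel z max 0.03890878439234002 ridge xy [ 0.47010358 -0.05705553  0.03780685]
46 [0.6649 0.1033 0.0633]
48 [0.5945 0.1159 0.063 ]
30 [0.6724 0.1453 0.0617]
33 [0.6017 0.1587 0.0618]
```

```bash
cat >> h.py <<'E'
T=np.array([.467,-.0573]);TA=-.243;C=np.array([.6336,.1306]);CA=-.182
def rot(a): return np.array([[np.cos(a),np.sin(a),0],[np.sin(a),-np.cos(a),0],[0,0,-1.]])
E
python3 - <<'E'
from h import *
for p,a in((T,TA),(C,CA),(C,CA+np.pi/2),(C,CA-np.pi/2)):
    for z in(.03,.1,.2): 
        q=inverse_kinematics([*p,z],rot(a)); print(None if q is None else np.round(q,2))
movep([.188,-.648,.32],np.array(sense()["tcp_rot"]))
movep([*T,.2],rot(TA)); command_gripper(.07,60)
move_l([*T,.031],feed=.12)
command_gripper(.0,60); s=sense(); print(s["finger_gap"],s["gripper_force"],s["wrist_force"])
move_l([*T,.2]); s=sense(); print(s["finger_gap"],s["wrist_force"],s["ft_torque"],s["position"],s["time_s"])
im,P=cloud("top"); 
cv2.imwrite("pics/g.png",im[100:280,200:400][:,:,::-1].repeat(3,0).repeat(3,1)); np.savez("g.npz",im=im,P=P)
E
```

```text
[ 0.3   0.43 -0.32  2.16  0.24  0.59 -2.01]
[ 0.39  0.32 -0.42  2.1   0.19  0.75 -1.97]
[ 0.49  0.19 -0.51  2.    0.11  0.98 -1.89]
[ 0.02  0.66 -0.41  1.74  0.34  0.81 -2.3 ]
[ 0.1   0.6  -0.53  1.69  0.35  0.95 -2.31]
[ 0.21  0.53 -0.69  1.6   0.36  1.15 -2.32]
[ 0.2   0.73 -0.68  1.73  0.57  0.89 -0.91]
[ 0.28  0.68 -0.82  1.68  0.57  1.03 -0.91]
[ 0.35  0.61 -0.93  1.59  0.51  1.21 -0.87]
[ 0.46  0.99 -1.19  1.71  1.    1.17  1.94]
[ 0.46  0.87 -1.18  1.67  0.86  1.21  2.03]
[ 0.46  0.73 -1.18  1.58  0.69  1.31  2.14]
-0.0003246177597842206 0.0 [0.27533846 0.24180684 0.79395005]
0.00022463945804894478 [ 0.28809205 -0.10340174 -0.29452848] [ 0.00962602 -0.00859755  0.0249602 ] [ 0.46630248 -0.05728393  0.19915939] 6.7667
```

Run:
```python
from h import *
im,d=camera("side"); im,P=cloud("side",im,d); cv2.imwrite("pics/g2.png",im[60:300,180:440][:,:,::-1].repeat(3,0).repeat(3,1)[:600]); np.savez("g2.npz",im=im,P=P)
print(sense()["finger_gap"])
```

```text
0.00018160910742209466
```

View pics/g2.png

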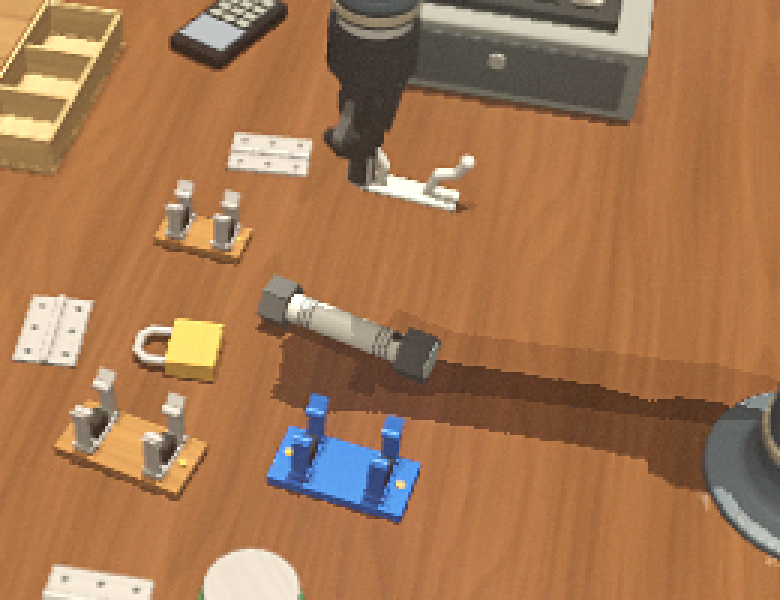

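The side view shows the torch still on the shelf at about crop (345,325), and the gripper closed empty above it with its tip at about (365,180). I compare the cameras' view of the gripper with the reported TCP, and check whether the torch moved.

Run:
```python
from h import *
s=sense(); tip=np.array(s["position"])+np.array(s["tcp_rot"])[:,2]*.025; print("tip",tip)
for n,fn in(("top","g.npz"),("side","g2.npz")):
    f=np.load(fn);im,Q=f["im"],f["P"]; p=camera_params(n)
    R=np.array(p["rotation"]);uv,_=cv2.projectPoints(tip[None],cv2.Rodrigues(R.T)[0],-R.T@p["position"],np.array(p["K"]),np.array(p["dist"]))
    print(n,"tip pixel",uv.ravel())
    m=(Q[...,2]>.1)&(abs(Q[...,0]-.47)<.2)&(abs(Q[...,1]+.05)<.2)
    q=Q[m]; lo=q[q[:,2]<np.percentile(q[:,2],3)+.012]; print(" lowest z",np.percentile(q[:,2],[0,1,3]),"mean xy of lowest",np.median(lo,0),len(q))
    m=(Q[...,2]>.028)&(Q[...,2]<.06)&(abs(Q[...,0]-.47)<.13)&(abs(Q[...,1]+.045)<.09)
    k,l,st,_=cv2.connectedComponentsWithStats(m.astype(np.uint8));m=l==1+st[1:,4].argmax()
    q=Q[m];r=cv2.minAreaRect(np.float32(q[:,:2]*1000));print(n,"torch",len(q),r)
```

```text
tip [ 0.4663296  -0.05721884  0.17409786]
top tip pixel [309.0979642  224.54187979]
 lowest z [0.26644919 0.31489416 0.52901056] mean xy of lowest [ 0.48063454 -0.01758188  0.52812697] 12039
top torch 331 ((421.177978515625, -41.94001007080078), (44.332767486572266, 82.80502319335938), 83.461669921875)
side tip pixel [298.74423406 131.40140156]
 lowest z [0.21452081 0.23535046 0.26973315] mean xy of lowest [ 0.46129937 -0.04718065  0.25673018] 4292
side torch 541 ((467.10198974609375, -55.180091857910156), (46.99008560180664, 183.27894592285156), 75.63650512695312)
```

View pics/g.png

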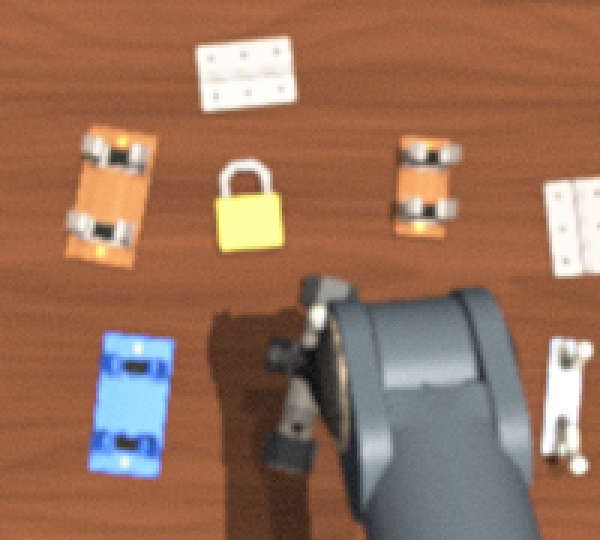

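Run:
```python
from h import *
s=sense(); print(s["finger_gap"])
f=np.load("g2.npz");Q=f["P"]
for v in range(100,124,3): print(v,[(u,np.round(Q[v,u],3).tolist()) for u in range(290,312,5)])
f=np.load("g.npz");Q=f["P"]; print([np.round(Q[v,u],3).tolist() for v,u in((218,292),(218,295),(218,300),(215,293),(221,293))])
im,d=camera("side"); cv2.imwrite("pics/g3.png",cv2.resize(im[50:140,270:340][:,:,::-1],None,fx=6,fy=6,interpolation=cv2.INTER_CUBIC))
```

```text
0.00018160910742209466
100 [(290, [0.558, -0.414, -0.005]), (295, [0.477, -0.017, 0.311]), (300, [0.466, -0.025, 0.307]), (305, [0.455, -0.037, 0.3]), (310, [0.447, -0.083, 0.267])]
103 [(290, [0.487, -0.004, 0.309]), (295, [0.475, -0.007, 0.309]), (300, [0.467, -0.043, 0.283]), (305, [0.454, -0.036, 0.291]), (310, [0.485, -0.411, -0.001])]
106 [(290, [0.486, -0.003, 0.3]), (295, [0.473, 0.001, 0.306]), (300, [0.47, -0.064, 0.257]), (305, [0.456, -0.055, 0.267]), (310, [0.482, -0.393, 0.0])]
109 [(290, [0.488, -0.014, 0.282]), (295, [0.472, 0.001, 0.297]), (300, [0.463, -0.019, 0.283]), (305, [0.456, -0.062, 0.251]), (310, [0.479, -0.374, 0.002])]
112 [(290, [0.542, -0.341, 0.001]), (295, [0.477, -0.032, 0.26]), (300, [0.463, -0.023, 0.27]), (305, [0.455, -0.059, 0.244]), (310, [0.476, -0.362, -0.001])]
115 [(290, [0.54, -0.331, -0.004]), (295, [0.523, -0.334, -0.002]), (300, [0.466, -0.048, 0.24]), (305, [0.454, -0.06, 0.233]), (310, [0.473, -0.342, 0.002])]
118 [(290, [0.535, -0.308, 0.003]), (295, [0.52, -0.32, -0.004]), (300, [0.464, -0.045, 0.232]), (305, [0.484, -0.305, 0.016]), (310, [0.47, -0.326, 0.003])]
121 [(290, [0.533, -0.296, -0.0]), (295, [0.517, -0.305, -0.004]), (300, [0.464, -0.047, 0.22]), (305, [0.482, -0.298, 0.01]), (310, [0.466, -0.305, 0.007])]
[[0.48, -0.004, 0.306], [0.48, -0.01, 0.313], [0.48, -0.02, 0.319], [0.486, -0.006, 0.306], [0.473, -0.007, 0.304]]
```

View pics/g3.png

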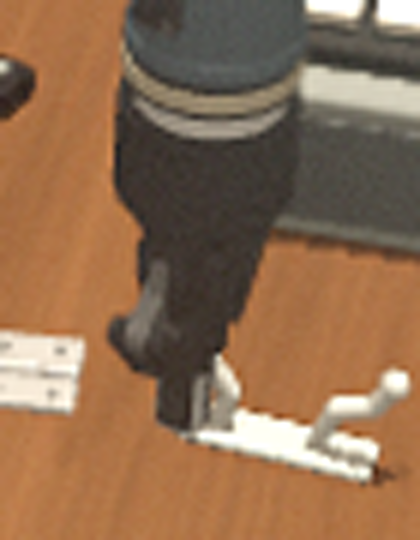

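The gripper's xy agrees with its reported position. The fingertip, though, is seen at z≈0.215 where 0.174 is reported, so the grasp closed above the barrel. I touch off on bare shelf to measure the true tip length.

Run:
```python
from h import *
command_gripper(0)
move_l([.50,.012,.09],feed=.25)
z=.09
r=move_l([.50,.012,-.03],feed=.04,until_force=4); s=sense(); print(r,s["position"],s["wrist_force"],s["time_s"],s["finger_gap"])
im,d=camera("side");im,Q=cloud("side",im,d); np.savez("g4.npz",im=im,P=Q)
cv2.imwrite("pics/g4.png",cv2.resize(im[80:220,230:340][:,:,::-1],None,fx=4,fy=4,interpolation=cv2.INTER_CUBIC))
```

```text
True [ 0.50003336  0.01200485 -0.01431105] [-1.47007056 -0.46357084  6.57111863] 10.0917 8.939770227071657e-06
```

View pics/g4.png

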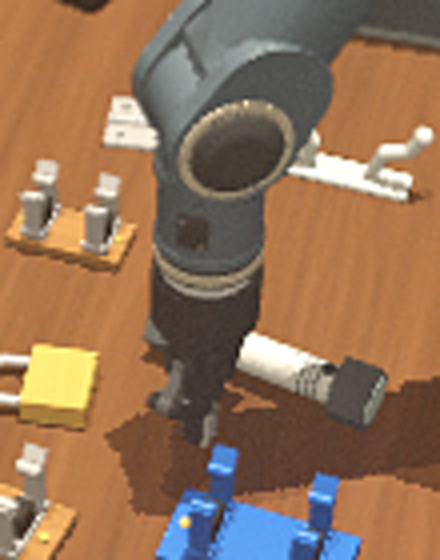

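```bash
cat >> h.py <<'E'
DZ=.039  # true height = reported + DZ (touched off on the shelf)
E
python3 - <<'E'
from h import *
print(world("side",None,[276,280,284],[188,189,190],.0))
Tt=T+0
move_l([.50,.012,.05],feed=.25); move_l([*T,.07],rot(TA),feed=.25); command_gripper(.065,60)
print(move_l([*T,.029-DZ],feed=.1,until_force=15)); print(sense()["position"])
command_gripper(0,60); s=sense(); print(s["finger_gap"],s["gripper_force"])
move_l([*T,.17-DZ]); s=sense(); print(s["finger_gap"],s["wrist_force"],s["ft_torque"],s["position"],s["time_s"])
im,P=cloud("side"); np.savez("g5.npz",im=im,P=P)
m=(P[...,2]>.12)&(P[...,2]<.2)&(abs(P[...,0]-.47)<.14)&(abs(P[...,1]+.045)<.09)
q=P[m];r=cv2.minAreaRect(np.float32(q[:,:2]*1000));print("torch",len(q),r)
try: print(torch_pose(im,P,[.33,-.15],[.62,.1],.164))
except Exception as e: print(e)
cv2.imwrite("pics/g5.png",cv2.resize(im[60:220,220:380][:,:,::-1],None,fx=3,fy=3))
E
```

```text
[[0.50922391 0.00993266 0.        ]
 [0.49694127 0.01074034 0.        ]
 [0.48469873 0.01154484 0.        ]]
False
[ 0.46748153 -0.05724253 -0.00959945]
0.028498007591922742 58.69561493396759
0.028319003348975386 [-0.84605827 -0.02746694 -1.75229505] [ 0.02455342 -0.0044599   0.00650061] [ 0.46613214 -0.05733853  0.13013721] 14.1083
torch 882 ((465.5582580566406, -59.09977340698242), (186.37245178222656, 98.32694244384766), 1.0081719160079956)
collars [87 12] [ 0.3928 -0.0344  0.1832] [ 0.5397 -0.0626  0.181 ] dist 0.1496302675258411
(array([ 0.46624074, -0.04852893,  0.18211337]), np.float64(-0.1894418931336887))
```

View pics/g5.png

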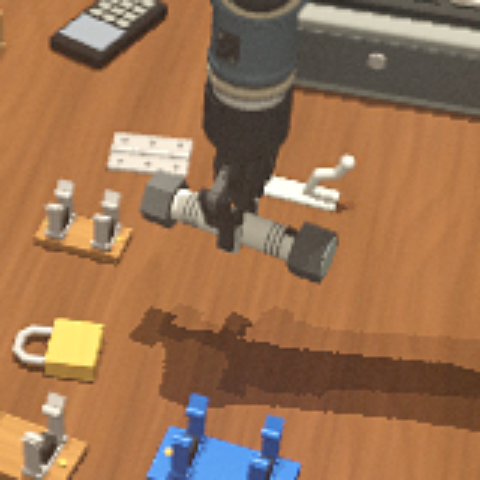

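The torch is held level at its middle: crop (243,222), fingers around the barrel. Now place it on the lips.

Run:
```python
from h import *
movep([*C,.13],rot(CA)); 
move_l([*C,.048],feed=.1)
sleep(.2); print(sense()["wrist_force"])
r=move_l([*C,.033],feed=.02,until_force=3); s=sense(); print(r,s["position"],s["wrist_force"],s["ft_torque"],s["finger_gap"],s["time_s"])
im,P=cloud("side"); np.savez("g6.npz",im=im,P=P)
try: print(torch_pose(im,P,[.5,.0],[.78,.25],.068))
except Exception as e: print(e)
cv2.imwrite("pics/g6.png",cv2.resize(im[130:260,160:290][:,:,::-1],None,fx=4,fy=4,interpolation=cv2.INTER_CUBIC))
```

```text
[-0.31810814  0.03266236 -1.06518664]
True [0.63357024 0.13062333 0.03611545] [ 0.61219445 -0.40309924  2.79704088] [ 0.0028614  -0.09140561  0.06403019] 0.02810965604488402 16.8917
collars [91 25] [0.5627 0.147  0.0878] [0.706  0.1293 0.0859] dist 0.1443972088192159
(array([0.63438793, 0.13816429, 0.08686442]), np.float64(-0.12338698878075946))
```

View pics/g6.png

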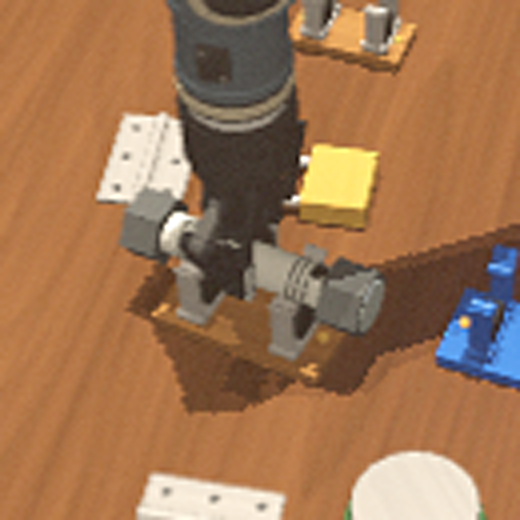

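The torch lies across both jaw pairs (crop (175,240) to (350,295)) and touched at the expected height. Release, lift and check.

Run:
```python
from h import *
command_gripper(.055); 
move_l([*C,.13],feed=.12); sleep(.3); s=sense(); print(s["position"],s["wrist_force"],s["time_s"])
im,P=cloud("side")
m=(P[...,2]>.076)&(P[...,2]<.1)&(abs(P[...,0]-C[0])<.13)&(abs(P[...,1]-C[1])<.06)
q=P[m];r=cv2.minAreaRect(np.float32(q[:,:2]*1000));print("torch",len(q),r,"z by end",[np.percentile(q[(q[:,0]-C[0])*k>.068][:,2],90) for k in(-1,1)],np.percentile(q[abs(q[:,0]-C[0])<.05][:,2],90))
cv2.imwrite("pics/g7.png",cv2.resize(im[130:260,160:290][:,:,::-1],None,fx=4,fy=4,interpolation=cv2.INTER_CUBIC))
for a in(np.pi/2,-np.pi/2): print(inverse_kinematics([*C,.06],rot(CA+a)))
```

```text
[0.6333245  0.1305546  0.12937611] [-0.02313698 -0.26678139  0.47298814] 18.5583
torch 595 ((633.3029174804688, 133.43118286132812), (43.02839279174805, 184.47256469726562), 80.73673248291016) z by end [np.float64(0.09099066645100212), np.float64(0.09151378900086907)] 0.08394649498333706
[ 0.34142096  0.7878069  -0.93010464  1.70307046  0.72347619  1.03209297
 -1.02371379]
[ 0.45714195  0.93488045 -1.18523963  1.69683022  0.93413707  1.18659542
  1.97623382]
```

View pics/g7.png

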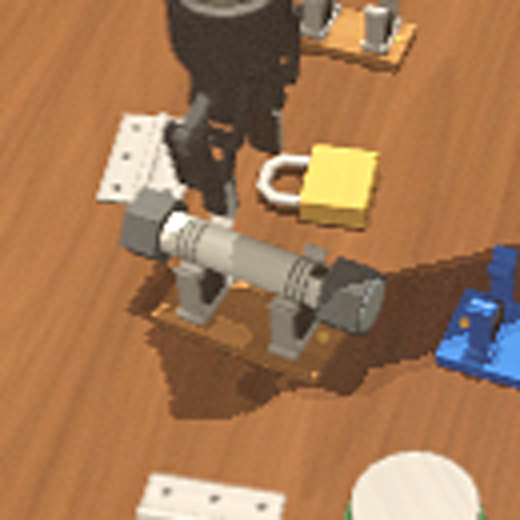

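The torch rests level on both pairs of jaws and is released, centred within about 1 mm (crop (240,255)). Now press with the fingers turned along the torch and slightly open, so they bear at two points between the jaw pairs.

Run:
```python
from h import *
R=rot(CA+np.pi/2)
movep([*C,.13],R); command_gripper(.016); 
move_l([*C,.08],feed=.15); sleep(.1); print(sense()["wrist_force"],sense()["finger_gap"])
r=move_l([*C,.038],feed=.025,until_force=28); s=sense(); print(r,s["position"],s["wrist_force"],s["time_s"])
sleep(.2); move_l([*C,.14],feed=.15); sleep(.2)
im,P=cloud("side")
m=(P[...,2]>.056)&(P[...,2]<.1)&(abs(P[...,0]-C[0])<.13)&(abs(P[...,1]-C[1])<.06)
q=P[m];r=cv2.minAreaRect(np.float32(q[:,:2]*1000));print("torch",len(q),r,"z by end",[np.percentile(q[(q[:,0]-C[0])*k>.068][:,2],90) for k in(-1,1)],np.percentile(q[abs(q[:,0]-C[0])<.02][:,2],90),sense()["time_s"])
cv2.imwrite("pics/g8.png",cv2.resize(im[130:260,160:290][:,:,::-1],None,fx=4,fy=4,interpolation=cv2.INTER_CUBIC))
```

```text
[ 0.42271326 -0.86846899 -0.25439528] 0.015864017975336216
True [0.63407603 0.13142187 0.05073708] [-1.06235223 -0.56469876  6.48329795] 22.0833
torch 784 ((634.0096435546875, 131.39773559570312), (63.66572570800781, 182.50660705566406), 79.71991729736328) z by end [np.float64(0.07267554507475112), np.float64(0.07319789204520676)] 0.06604598771117243 23.2833
```

View pics/g8.png

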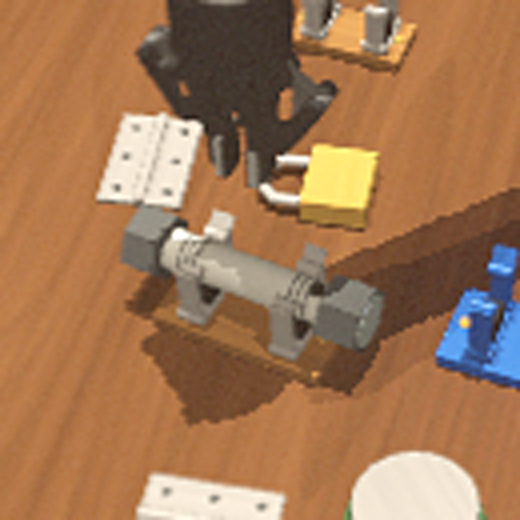

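The torch sits between both jaw pairs, level. Its collar tops dropped 18 mm and the barrel top is at about 66 mm, so it is home. The gripper is clear.

```bash
python3 -c "
from rig import *
print(finish_job())"
```

```text
the job is handed in; nothing more can be done
None
```

The torch is pressed home and level in the big clip with the gripper clear, and the job was handed in at about 23 s of the 48 s; no verdict came back. The first grasp closed above the torch because the reported tool height was 39 mm too low. I measured this by touching off on the shelf, and the second grasp held.

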